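Take the toasted roll out of the contact grill

TASK

The roll in the contact grill is toasted: swing the grill's lid up and over, past upright, until it leans back and stays open by itself, without flinging it, forcing it or letting it fall shut. Then lift the roll out with a light grip that does not crush it and lay it (do not drop it), flat and lengthwise, in the one empty channel of the dark corrugated tray. Leave the two loaves in the tray and the mug, scraper and salt shaker nearby where they are.

Things in the scene. Friction and masses are not known exactly. Their poses are not given: they have to be found in the camera images.
- handle_front (a point): Middle of the front face of the lid's black handle: a solid grip 140 mm wide (along the hinge), 26 mm thick, joined to the lid 50 mm behind this face with no gap, too wide to pinch from above. Shut, its underside is 137 mm above the table, free below; the base starts 30 mm behind this face. Turns with the lid: x points to the hinge axis, 245 mm away; z out of the lid's top.
- lid (a joint): Lid angle (rad): 0 shut, 1.57 upright, more is leaning back. 0.6 to 0.9 kg, centre of mass about 115 mm from the hinge, which is nearly free: below upright the lid falls shut, beyond it sinks back by itself onto a firm stop, somewhere past 1.8. Steel lid 222 mm wide, 195 mm from hinge to front edge without handle; its ribbed lower face lies 26 mm under the hinge axis when shut.
- hinge_middle (a point): Middle of the lid's hinge axis 150 mm above the table, fixed. x points from the grill's front (handle side) to the hinge, y along the hinge axis, z up. Two hinge cheeks 12 mm thick stand 118 mm either side, to 168 mm above the table.
- grill: Contact grill (clamshell toaster), fixed, standing side-on to the robot with its front to the right (towards -y): steel base 230 mm (x, front to back) by 250 mm, origin on the table under its middle, x from its front to its hinge side. Its level ribbed iron plate, 170 x 215 mm, is 75 mm above the table, centred over the origin.
- roll_middle (a point): Centre of the toasted flat roll: 140 mm long (x), 60 mm wide (y), 46 mm high (z), brown crust, dark toast lines on top, 0.1 to 0.2 kg. It starts on the grill's plate under the lid, roughly front to back; its underside is 23 mm below this point. Fragile: it bears 25 N of grip, not 35.
- roll: The same roll; origin at the centre of its underside.
- tray: Dark corrugated baking tray, fixed, 290 mm long (x) by 331 mm wide (y), origin under its middle on the table. Three straight channels run along its x, centred at y = -105, 0 and 105 mm: flat floor 60 mm wide, 4 mm above the table, sloped sides rising over 15 mm to crests 20 mm above the table. Two channels hold a loaf each.
- free_channel: Middle of the empty channel's floor (a point on the tray, 4 mm above the table); x along the channel, z up.
- loaf_a_middle (a point): Centre of a long oval loaf, 224 mm by 60 mm, 56 mm high, lying in one channel of the tray; stays there.
- loaf_b_middle (a point): Centre of the other loaf, same size, in another channel; stays there.
- scraper: Dough scraper lying flat in front of the grill or tray, nearer the robot: 110 x 130 mm, 15 mm high; origin at its middle on the table.
- mug: White mug, 82 mm across, 95 mm high, standing in front of the grill or tray, nearer the robot; origin at its foot.
- salt_shaker: Steel shaker, 52 mm across, 90 mm high, standing between the far ends of grill and tray, lower than the lid; origin at its foot.

How it is judged (in metres and radians):
On the way, in this order (a step that is already met when the one before it is completed fails the run):
1. the lid is past upright, leaning back at rest, the robot off it, the roll still on the plate (value of joint lid above 1.75 rad and velocity of joint lid below 0.3 rad/s and contact force between the arm and lid below 0.2 N and distance between roll_middle and grill below 0.14 m), for 0.2 s.
2. the roll is lifted clear of the grill with the lid still open (value of joint lid above 1.7 rad and z of roll_middle in the frame of grill above 0.125 m and contact force between roll and grill below 0.1 N), for 0.1 s.
At the end, for the whole second after the job is handed in: The lid leans back past 1.75 rad. The roll lies still and flat (within 0.15 rad) on the floor of the empty channel, lengthwise within 0.2 rad, within 20 mm of its centre line and 85 mm of its middle (value of joint lid above 1.75 rad and linear speed of roll below 0.02 m/s and angular speed of roll below 0.2 rad/s and x of roll_middle in the frame of free_channel between -0.085 and 0.085 m and y of roll_middle in the frame of free_channel between -0.02 and 0.02 m and z of roll_middle in the frame of free_channel between 0.015 and 0.03 m and angle between the x axis of roll_middle and the x axis of free_channel, either way round below 0.2 rad and angle between the z axis of roll_middle and the z axis of free_channel, either way round below 0.15 rad); the robot touches nothing.
It fails at once if the lid falls shut or is flung open (velocity of joint lid below -2 rad/s or velocity of joint lid above 3.5 rad/s).
It fails at once if the lid is forced (over 45 N) (contact force between the arm and lid above 45 N).
It fails at once if the roll is crushed (over 30 N on each side) (contact force between the fingers and roll above 60 N).
It fails at once if the roll is dropped from more than about 25 mm (contact force between anything else and roll below 0.05 N and linear speed of roll above 0.7 m/s).
It fails at once if a loaf is shifted by more than 25 mm, or the mug, scraper or shaker by more than 40 mm (distance of any of loaf_a_middle, loaf_b_middle from where it was at the start of the episode above 0.025 m or distance of any of scraper, mug, salt_shaker from where it was at the start of the episode above 0.04 m).
It also fails if it takes over 64 s, if anything falls off the work surface, if the arm or the gripper's body presses on something with over 40 N, if the wrist force passes 120 N, or if a joint passes its speed limit or range.

ROBOT

A 7-joint arm with a two-finger parallel gripper is mounted at the origin on the work surface. World frame = base frame: x ahead of the robot, y to its left, z up, the work surface at z = 0. Lengths are in mm, angles in rad, forces in N, time in s.
With the tool pointing down it reaches from about 400 to 850 mm from the base axis. Payload 10.4 kg.
Tool frame: the origin (TCP) lies on the centre line of the jaws, within the pads' length; the fingertips stand 17 mm ahead of it and the grasp point (between the pads) lies 2 mm behind it (robot.nose_length is the distance from the TCP to the fingertips, in mm); z points along the fingers, x is the direction in which the jaws open and shut, and the axes are right-handed (so a half turn about z gives the same grasp; the last joint's range is limited). The gripper opens to 87 mm and grips with 3 to 60 N. Pads are 19 mm wide; open, the fingers measure 117 mm over their backs; the gripper's body (75 mm by 190 mm) begins 51 mm behind the grasp point.
Start: joints at [1.303, 0.332, -0.065, 1.46, 0.022, 1.35, -0.088], TCP at [151.497, -606.382, 239.576] pointing down, gripper open.
Joint ranges: [-2.6, 2.6], [-0.5, 2.12], [-1.47, 1.34], [0.16, 2.42], [-1.27, 4.41], [0.06, 2.06], [-2.6, 2.6]. Speed limits (rad/s): [2.22, 2.22, 2.79, 2.79, 3.14, 3.14, 3.14].

INTERFACE

Orientations are given as a unit quaternion [w, x, y, z].
In Python, from station import robot gives the robot as it stands. The module is installed in compiled form; this text tells all that it offers. Calls block until the motion is done:
- robot.reach(position, orientation): joint-space move of the TCP to a pose.
- robot.movel(position, rate=150, attitude=None, max_force=None): straight line of the TCP; attitude=None keeps the orientation; rate is the mean speed in mm/s. With max_force (N) it stops when the force on the tool has changed by that much, and returns True; else False.
- robot.movej(angles): joint-space move.
- robot.move_gripper(opening, newtons=None): finger opening in mm; newtons is the grip in N (None keeps the last); returns when the fingers have stopped.
- robot.sleep(seconds).
- robot.ik(position, orientation): joint angles nearest the present ones, or None.
- robot.observe(): the state.
- robot.snapshot(name): name is "scene" or "top"; returns the picture (480x640x3 uint8, red, green, blue); there is no depth.
- robot.camera_params(name): a dict with "fx", "fy", "cx", "cy" (pixels), "R" (3x3) and "t" (3): a world point X has camera coordinates R X + t. Camera axes: x right, y down, z forward; pixel columns grow to the right and rows downward; lengths in mm; the calibration is good to about 2 mm. A picture is of the moment at which its call begins. camera_params takes no time and is no camera call.
A pose or a line that the arm cannot do raises robot.PlanningError and nothing moves.
- robot.finish_job(): hands the job in, once; it reports no verdict.
The state is a dict: "clock": time; "qpos": joint angles; "joint_velocities": joint speeds; "effort": joint torques, N m; "tcp_pos": TCP position; "eef_rot": TCP orientation; "force": force on the tool from outside, world axes, zero at the start; "moment": the same for the moment, N m; "gripper_width": finger opening in mm.
Only numpy, scipy, OpenCV 4.12 (cv2) and the standard library are available. Lean on these libraries where they do the work, as an engineer would, in place of code of your own. Each camera call takes 0.05 s, during which the arm holds its last target.

## Working session

There is one attempt and no reset: what is moved stays moved. The work goes in short steps, each a Python script; the robot and the scene stay as the last script left them, time stands still between calls to the robot, and variables do not carry over. Pictures are saved under pics/ and viewed, and the job is handed in when it is done.

```bash
mkdir -p pics; ls
python3 - <<'E'
from station import robot
import cv2
for n in ("scene","top"):
    cv2.imwrite(f"pics/{n}0.png",robot.snapshot(n)[:,:,::-1]); print(n,robot.camera_params(n))
print(robot.observe(), robot.nose_length)
E
```

```text
pics
scene {'fx': 570.9499155660471, 'fy': 570.9499155660471, 'cx': 317.9582853402817, 'cy': 246.611737608468, 'R': array([[ 0.06562783,  0.99781036, -0.00821371],
       [ 0.53240201, -0.04197658, -0.84545022],
       [-0.84394377,  0.05111207, -0.53399107]]), 't': array([ -16.38555461, -178.0239937 , 1789.77792603])}
top {'fx': 539.3428888050832, 'fy': 539.3428888050832, 'cx': 320.0365858922453, 'cy': 246.47349812585583, 'R': array([[ 0.02893829, -0.99954444, -0.0085722 ],
       [-0.99595115, -0.02810194, -0.08539081],
       [ 0.08511102,  0.01100856, -0.99631066]]), 't': array([ -24.58702542,  520.72383964, 1191.1994129 ])}
{'clock': 0.1, 'qpos': array([ 1.30336938,  0.33282149, -0.0647143 ,  1.46086311,  0.0215918 ,
        1.34990147, -0.08846542]), 'joint_velocities': array([-1.50351850e-03, -2.65841110e-03, -4.77596281e-05, -3.52477609e-03,
       -1.19164563e-03, -3.60421925e-04, -3.93984185e-04]), 'effort': array([ 2.08323712e-03, -6.24542785e+01,  2.48686352e-02, -3.90715384e+01,
       -6.15247199e-02,  3.66190681e-02,  8.56269526e-05]), 'tcp_pos': array([ 151.42093801, -606.04013402,  238.82275335]), 'eef_rot': array([-3.81118306e-04,  7.88178784e-01, -6.15446004e-01, -5.25497716e-04]), 'force': array([-0.10630033,  0.02766507, -0.12961038]), 'moment': array([ 0.01566289, -0.00517155, -0.03361223]), 'gripper_width': 87.4494855337516} 17.0
```

View pics/scene0.png

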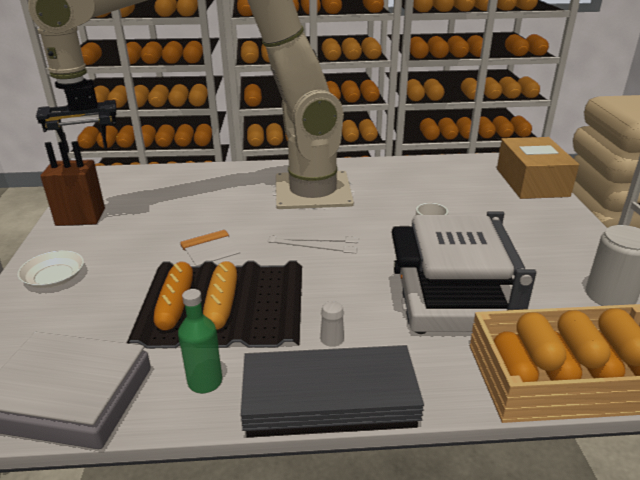

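View pics/top0.png

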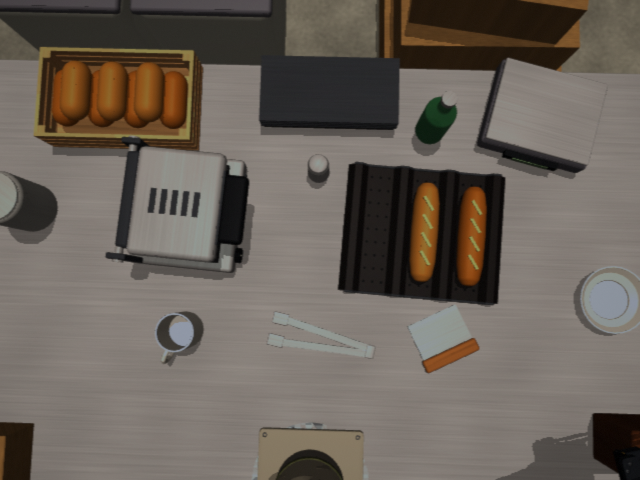

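The scene view shows the grill at right (430-530, 215-330) and the tray at left with its empty channel nearest the grill. In the top view the grill is at (180,205), with the handle on its right side at (234,210), and the empty channel is at (375,230). I'll zoom in to measure.

Run:
```python
import cv2
a=cv2.imread("pics/top0.png")
cv2.imwrite("pics/c1.png",cv2.resize(a[130:280,100:260],None,fx=5,fy=4,interpolation=cv2.INTER_CUBIC) if 0 else cv2.resize(a[130:280,100:260],None,fx=4,fy=4,interpolation=cv2.INTER_CUBIC))
cv2.imwrite("pics/c2.png",cv2.resize(a[150:310,330:515],None,fx=3.7,fy=3.7,interpolation=cv2.INTER_CUBIC))
a=cv2.imread("pics/scene0.png")
cv2.imwrite("pics/c3.png",cv2.resize(a[195:345,380:550],None,fx=4,fy=4,interpolation=cv2.INTER_CUBIC))
```

```text
(no output)
```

View pics/c1.png

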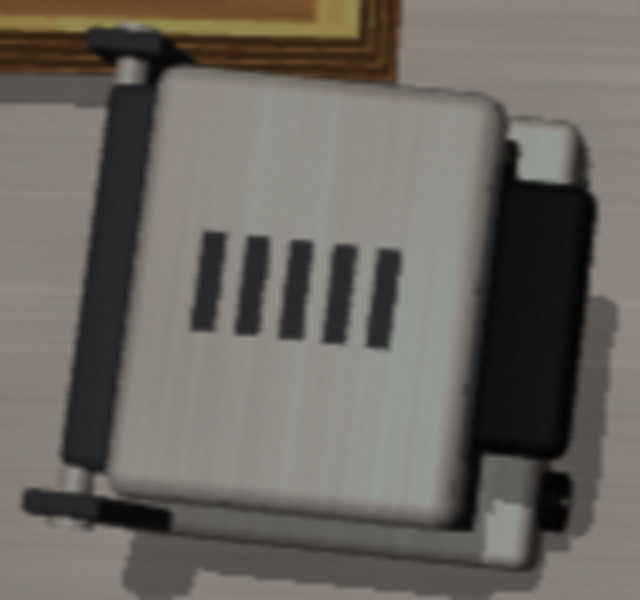

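View pics/c2.png

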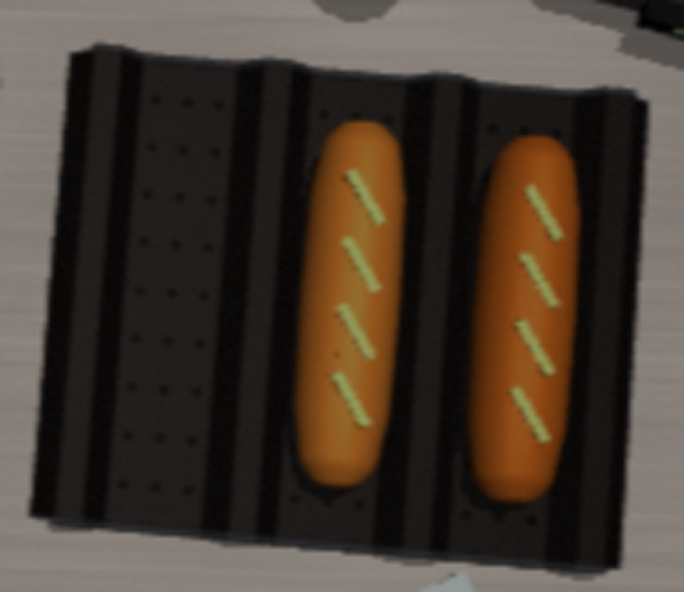

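View pics/c3.png

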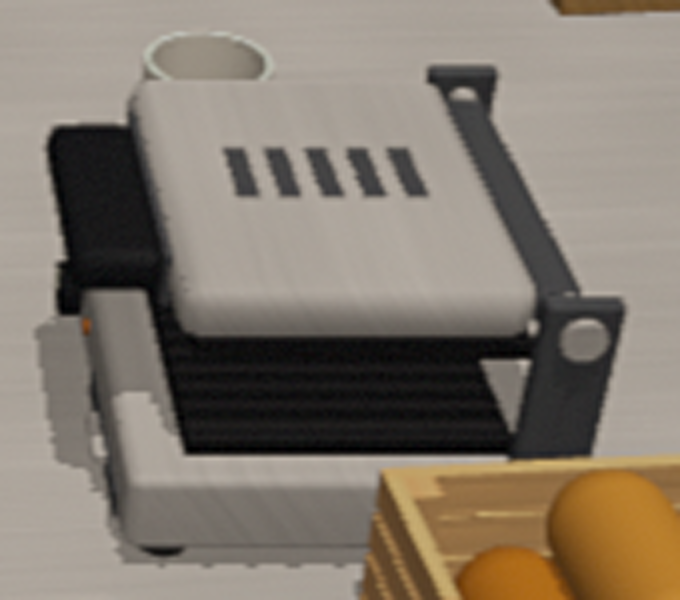

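```bash
cat > h.py <<'E'
import numpy as np
from station import robot
P={n:robot.camera_params(n) for n in("scene","top")}
def ray(n,u,v):
    p=P[n];R=np.array(p["R"]);C=-R.T@np.array(p["t"])
    return C,R.T@np.array([(u-p["cx"])/p["fx"],(v-p["cy"])/p["fy"],1])
def pt(n,u,v,z):
    C,d=ray(n,u,v);return C+d*(z-C[2])/d[2]
def px(n,X):
    p=P[n];c=np.array(p["R"])@X+p["t"];return np.array([p["fx"]*c[0]/c[2]+p["cx"],p["fy"]*c[1]/c[2]+p["cy"]])
E
python3 - <<'E'
from h import *
np.set_printoptions(precision=1,suppress=True)
print("C",ray("top",0,0)[0],ray("scene",0,0)[0])
T=lambda n,x,y,z,o,s:pt(n,o[0]+(x+.5)/s-.5,o[1]+(y+.5)/s-.5,z)
g=lambda x,y,z:T("top",x,y,z,(100,130),4)
a=g(595,195,158);b=g(572,455,158);print("handle",a,b,np.linalg.norm(a-b),(a+b)/2)
d=(a-b)/np.linalg.norm(a-b);print("dir angle",np.degrees(np.arctan2(d[1],d[0])))
c=g(130,72,152);e=g(73,480,152);print("pins",c,e,np.linalg.norm(c-e),(c+e)/2); d2=c-e;print(np.degrees(np.arctan2(d2[1],d2[0])))
for q in [(155,70),(505,98),(470,528),(105,490)]:print("lid corner",g(*q,170))
# scene handle
s=lambda x,y,z:T("scene",x,y,z,(380,195),4)
print("scene handle top front", s(52,130,163),s(72,262,163))
t=lambda x,y,z:T("top",x,y,z,(330,150),3.7)
cs=[t(*q,20) for q in[(72,52),(648,97),(618,570),(32,517)]]
print("tray",*cs,np.mean(cs,0),[np.linalg.norm(cs[i]-cs[i-1]) for i in range(4)])
D=[t(*q,4) for q in[(156,99),(188,102),(219,105),(123,485),(156,489),(189,489)]]
m=np.mean(D,0);f=np.mean(D[:3],0)-np.mean(D[3:],0);print("chan",m,np.linalg.norm(f),np.degrees(np.arctan2(f[1],f[0])))
print(t(173,293,4))
print("shaker",pt("top",318,163,90)," mug",pt("top",180,327,95))
E
```

```text
C [ 417.9  -23.1 1231.1] [1606.3  -82.6  805.1]
handle [643.6 137.6 158. ] [511.5 143.8 158. ] 132.29112058877715 [577.5 140.7 158. ]
dir angle -2.684349000389124
pins [702.2 379.1 152. ] [492.3 395.6 152. ] 210.584569282311 [597.2 387.4 152. ]
-4.483960580184446
lid corner [698.8 359.9 170. ]
lid corner [689.2 183.  170. ]
lid corner [472.9 190.8 170. ]
lid corner [486.5 372.4 170. ]
scene handle top front [523.7 149.6 163. ] [655.4 136.4 163. ]
tray [712.9 -70.5  20. ] [ 694.3 -424.7   20. ] [ 404.6 -406.6   20. ] [426.3 -53.3  20. ] [ 559.5 -238.8   20. ] [np.float64(287.11804944488256), np.float64(354.6741484107516), np.float64(290.16758950217866), np.float64(353.99636156375703)]
chan [ 566.7 -136.6    4. ] 240.95945655301202 -3.5064499263709967
[ 566.9 -137.2    4. ]
shaker [695.5  -0.8  90. ]  mug [337.7 277.5  95. ]
```

```bash
cat >> h.py <<'E'
from scipy.spatial.transform import Rotation as Ro
H=np.array([594.,386.5,150.]); a=np.radians(3.4)
gx=np.array([np.sin(a),np.cos(a),0]); gy=np.array([-np.cos(a),np.sin(a),0])  # gy along hinge (world -x)
def quat(zd,xd):
    y=np.cross(zd,xd);q=Ro.from_matrix(np.column_stack([xd,y,zd])).as_quat();return q[[3,0,1,2]]
Z=np.array([0,0,1.])
OFF=22
def lidpt(th,r,h):  # point in lid frame -> world, shifted OFF along -x world
    return H+gy*OFF+gx*(-r*np.cos(th)+h*np.sin(th))+Z*(r*np.sin(th)+h*np.cos(th))
def tcp(th,r=225,dz=-10):
    return lidpt(th,r,-13)+Z*dz-17*gx
E
python3 - <<'E'
from h import *
np.set_printoptions(precision=2,suppress=True)
for s in(1,-1):
    q=quat(gx,s*gy); print(s,q)
    for p in [tcp(0)-60*gx-9*Z+100*Z,tcp(0)-60*gx-9*Z]+[tcp(t) for t in np.arange(0,1.9,.3)]:
        print(p,robot.ik(p,q))
E
```

```text
1 [0.02 0.02 0.71 0.71]
[554.13  86.34 218.  ] [ 0.57  0.71 -0.26  1.77 -1.22  1.64 -2.26]
[554.13  86.34 118.  ] [ 0.5   0.89 -0.17  1.74 -1.22  1.63 -2.11]
[557.69 146.23 127.  ] [ 0.5   0.86 -0.3   1.79 -1.24  1.5  -2.12]
[558.05 152.43 194.07] [ 0.63  0.76 -0.46  1.82 -1.21  1.45 -2.24]
[559.58 178.13 256.32] [ 0.74  0.69 -0.66  1.83 -1.19  1.37 -2.36]
[562.13 221.05 308.17] [ 0.82  0.66 -0.86  1.84 -1.19  1.27 -2.46]
[565.48 277.35 345.  ] [ 0.86  0.68 -1.05  1.84 -1.17  1.12 -2.54]
[569.32 342.   363.52] [-0.99  0.72  1.16  1.91  4.18  1.96 -2.57]
[573.31 409.23 362.07] [ 0.72  0.81 -1.24  1.8  -1.15  0.8  -2.58]
-1 [-0.71  0.71 -0.02  0.02]
[554.13  86.34 218.  ] [ 0.92  0.83 -0.71  1.76 -0.99  1.43  0.75]
[554.13  86.34 118.  ] [ 0.89  1.02 -0.66  1.72 -0.91  1.37  0.86]
[557.69 146.23 127.  ] [ 0.83  1.   -0.7   1.77 -0.97  1.28  0.88]
[558.05 152.43 194.07] [ 0.86  0.88 -0.76  1.8  -1.02  1.3   0.8 ]
[559.58 178.13 256.32] [ 0.88  0.78 -0.84  1.83 -1.08  1.28  0.72]
[562.13 221.05 308.17] [ 0.89  0.71 -0.95  1.84 -1.13  1.22  0.65]
[565.48 277.35 345.  ] [ 0.87  0.69 -1.06  1.84 -1.17  1.12  0.6 ]
[569.32 342.   363.52] [ 0.78  0.68 -1.11  1.83 -1.22  1.01  0.59]
[573.31 409.23 362.07] [ 0.72  0.81 -1.24  1.8  -1.15  0.8   0.56]
```

Run:
```python
from h import *
import cv2
np.set_printoptions(precision=2,suppress=True)
q=quat(gx,-gy)
robot.move_gripper(40,20)
p=tcp(0)-75*gx
robot.movel([250,-420,380],rate=300)
print(robot.ik(p+[0,0,170],q))
robot.reach(p+[0,0,170],q)
o=robot.observe();print(o["clock"],o["tcp_pos"],o["qpos"],o["force"])
cv2.imwrite("pics/s1.png",robot.snapshot("scene")[:,:,::-1])
cv2.imwrite("pics/t1.png",robot.snapshot("top")[:,:,::-1])
```

```text
[ 0.75  0.62 -0.46  1.75 -1.18  1.63  0.72]
4.2083 [553.4   70.65 297.14] [ 0.75  0.62 -0.46  1.75 -1.18  1.63  0.72] [ 0.34 -0.   -0.08]
```

View pics/s1.png

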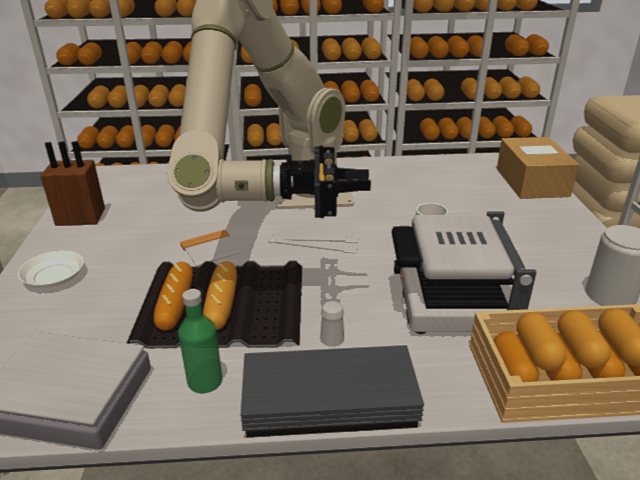

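View pics/t1.png

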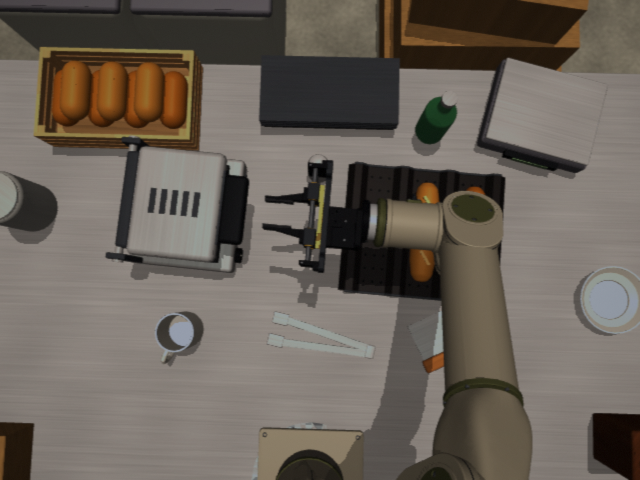

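Run:
```python
from h import *
np.set_printoptions(precision=1,suppress=True)
c=pt("top",472,222,340);print("wrist",c)
# in scene: bottom of wrist at px(200,208), y known -> intersect ray with plane y=c.y
for u,v in[(200,208),(195,148),(235,200)]:
    C,d=ray("scene",u,v)
    # plane x = front face approx
    for X in(560,600): print(u,v,X,C+d*(X-C[0])/d[0])
for ph in(0,-8,-12,-15):
    f=np.radians(ph);zd=gx*np.cos(f)+Z*np.sin(f);q=quat(zd,-gy)
    print(ph)
    for t in(0,.3,.6,.9,1.2,1.5,1.8):
        p=lidpt(t,225,-13)-10*Z-17*zd;print(robot.ik(p,q))
```

```text
wrist [ 542.  -264.3  340. ]
200 208 560 [ 560.  -260.8  248.7]
200 208 600 [ 600. -254.  270.]
195 148 560 [ 560.  -255.   379.7]
195 148 600 [ 600.  -248.4  396. ]
235 200 560 [ 560.  -188.1  264.1]
235 200 600 [ 600.  -184.1  284.7]
0
[ 0.6  0.9 -0.5  1.8 -1.2  1.4  1. ]
[ 0.7  0.8 -0.5  1.8 -1.2  1.4  0.9]
[ 0.7  0.7 -0.6  1.8 -1.2  1.4  0.8]
[ 0.8  0.7 -0.9  1.8 -1.2  1.3  0.7]
[ 0.9  0.7 -1.   1.8 -1.2  1.1  0.6]
[ 0.9  0.8 -1.2  1.8 -1.1  0.9  0.5]
[ 0.7  0.8 -1.2  1.8 -1.1  0.8  0.6]
-8
[ 0.6  0.8 -0.4  1.8 -1.1  1.3  0.9]
[ 0.6  0.7 -0.5  1.8 -1.1  1.4  0.8]
[ 0.6  0.6 -0.5  1.8 -1.2  1.4  0.7]
[ 0.6  0.5 -0.6  1.8 -1.3  1.3  0.6]
[ 0.7  0.5 -0.9  1.8 -1.2  1.2  0.5]
[ 0.7  0.5 -1.   1.8 -1.2  1.   0.5]
[ 0.6  0.6 -1.   1.8 -1.2  0.9  0.5]
-12
[ 0.6  0.7 -0.4  1.8 -1.1  1.3  0.9]
[ 0.6  0.6 -0.5  1.8 -1.1  1.4  0.8]
[ 0.6  0.5 -0.5  1.8 -1.2  1.4  0.7]
[ 0.6  0.4 -0.6  1.8 -1.2  1.3  0.6]
[ 0.5  0.4 -0.6  1.8 -1.3  1.3  0.5]
[ 0.6  0.4 -0.9  1.8 -1.2  1.1  0.4]
[ 0.6  0.5 -1.   1.8 -1.1  0.9  0.4]
-15
[ 0.6  0.7 -0.4  1.8 -1.1  1.3  0.8]
[ 0.6  0.6 -0.4  1.8 -1.1  1.3  0.7]
[ 0.6  0.5 -0.5  1.8 -1.1  1.3  0.6]
[ 0.6  0.4 -0.5  1.8 -1.2  1.3  0.5]
[ 0.5  0.4 -0.6  1.8 -1.2  1.2  0.5]
[ 0.5  0.3 -0.7  1.8 -1.2  1.1  0.4]
[ 0.4  0.4 -0.7  1.7 -1.2  1.   0.4]
```

```bash
cat >> h.py <<'E'
F=np.radians(-12); zd=gx*np.cos(F)+Z*np.sin(F); QL=quat(zd,-gy)
def tl(th,dz=-10,r=225): return lidpt(th,r,-13)+Z*dz-17*zd
E
python3 - <<'E'
from h import *
import cv2
np.set_printoptions(precision=2,suppress=True)
p=tl(0,-19)
robot.movel(p-60*gx+100*Z,rate=150,attitude=QL)
robot.movel(p-60*gx,rate=120)
print(robot.movel(p,rate=80,max_force=6))
o=robot.observe();print(o["clock"],o["tcp_pos"]-p,o["force"])
print(robot.movel(p+15*Z,rate=15,max_force=2))
o=robot.observe();print(o["clock"],o["tcp_pos"]-p,o["force"])
cv2.imwrite("pics/s2.png",robot.snapshot("scene")[:,:,::-1])
cv2.imwrite("pics/t2.png",robot.snapshot("top")[:,:,::-1])
E
```

```text
False
6.8583 [ 0.18 -0.56 -0.17] [-0.03 -0.09  0.17]
True
7.3583 [-0.12 -0.31  4.09] [ 0.84  0.07 -1.27]
```

View pics/s2.png

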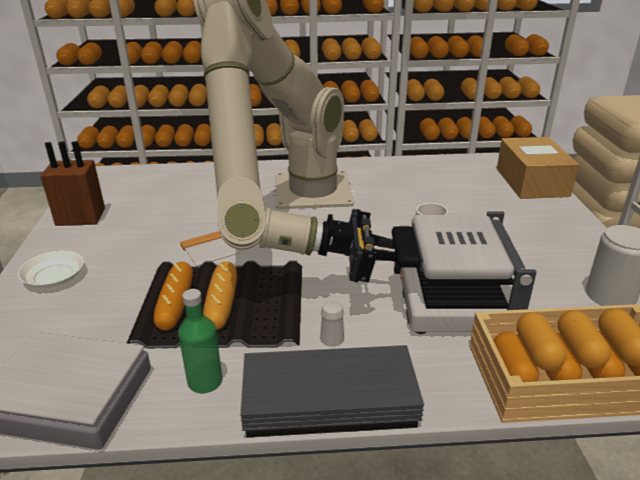

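View pics/t2.png

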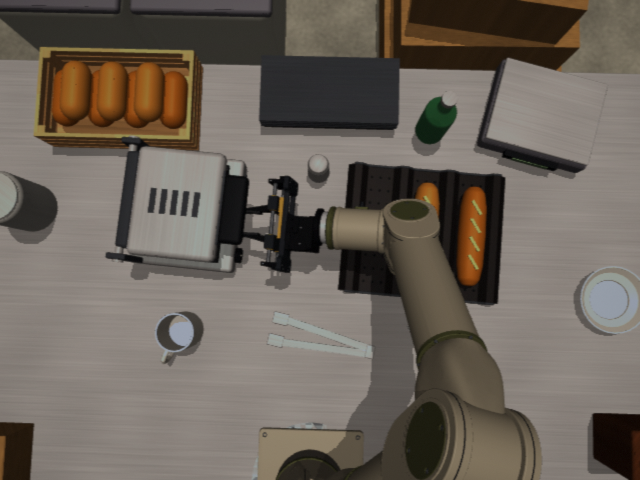

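Both fingers are under the handle (top view, 245,222), clear of the shaker and loaves. Contact came at the expected height, so I'll start the arc.

Run:
```python
from h import *
import cv2
np.set_printoptions(precision=2,suppress=True)
for th in np.arange(.12,0.97,.14):
    s=robot.movel(tl(th,-12),rate=80,max_force=25)
    o=robot.observe();print(round(th,2),s,round(o["clock"],2),o["tcp_pos"]-tl(th,-12),o["force"])
    if s:break
cv2.imwrite("pics/s3.png",robot.snapshot("scene")[:,:,::-1])
```

```text
0.12 False 7.98 [-0.1  -0.02  0.19] [-0.06 -0.6  -4.01]
0.26 False 8.53 [-0.02  0.14  0.22] [-0.6   0.42 -3.44]
0.4 False 9.07 [ 0.11 -0.    0.28] [ 0.55 -1.77 -4.64]
0.54 False 9.61 [ 0.12 -0.08  0.07] [ 0.48 -2.74 -3.84]
0.68 False 10.15 [-0.01 -0.13 -0.25] [ 1.12 -3.19 -0.51]
0.82 False 10.69 [-0.21 -0.09 -0.32] [ 0.42 -3.57 -1.2 ]
0.96 False 11.23 [-0.2  -0.07 -0.21] [-1.06 -1.91 -0.31]
```

View pics/s3.png

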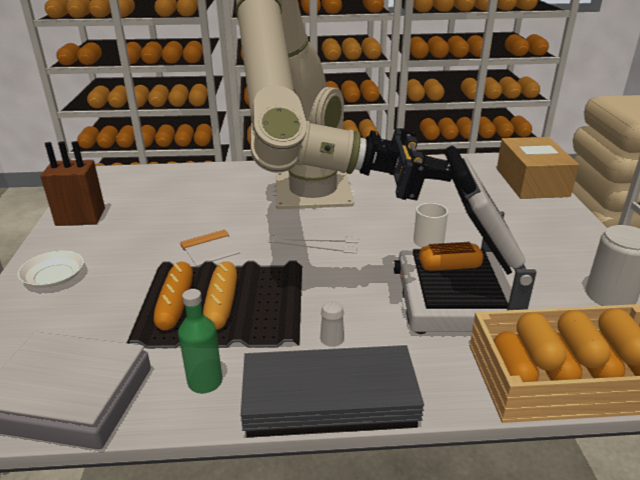

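The lid is about 55° open with the fingertips behind the handle (455,165). The roll is visible on the plate at (450,257).

Run:
```python
from h import *
import cv2
np.set_printoptions(precision=2,suppress=True)
for th in [1.1,1.24,1.38,1.48,1.54,1.6,1.66,1.72,1.78,1.84]:
    s=robot.movel(tl(th,-12),rate=80 if th<1.4 else 45,max_force=25)
    o=robot.observe();print(round(th,2),s,round(o["clock"],2),o["tcp_pos"]-tl(th,-12),o["force"])
    if s:break
robot.sleep(.2)
cv2.imwrite("pics/s4.png",robot.snapshot("scene")[:,:,::-1])
```

```text
1.1 False 11.82 [-0.21  0.02 -0.06] [-0.87 -2.38 -0.98]
1.24 False 12.37 [-0.24  0.2   0.11] [-0.54 -2.06 -0.47]
1.38 False 12.91 [-0.3   0.39  0.15] [-0.87 -0.66  0.44]
1.48 False 13.56 [-0.11  0.08 -0.  ] [-0.62 -0.57 -0.81]
1.54 False 14.01 [-0.22  0.37  0.11] [ 0.25 -0.09 -0.44]
1.6 False 14.46 [-0.21  0.35  0.07] [0.41 0.65 0.13]
1.66 False 14.91 [-0.26  0.36  0.03] [-0.03 -0.96 -0.47]
1.72 False 15.36 [-0.25  0.34  0.  ] [-0.66  0.63  0.48]
1.78 False 15.81 [-0.21  0.33  0.01] [0.81 0.14 0.28]
1.84 False 16.26 [-0.25  0.33 -0.01] [ 0.24 -0.84  0.27]
```

View pics/s4.png

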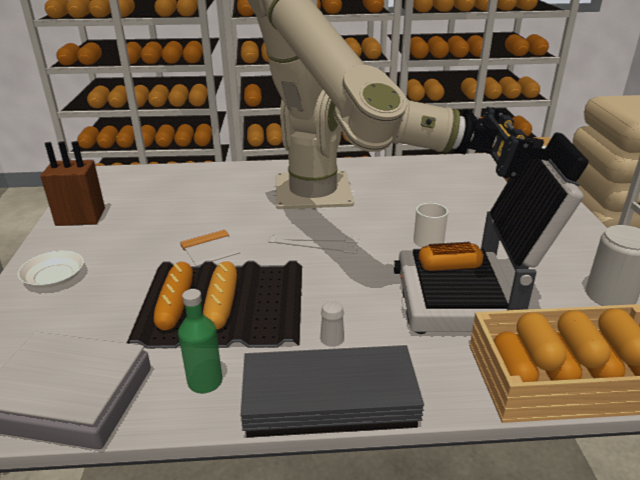

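The lid leans well back (545,195) and the roll is still on the plate (450,257). I'll withdraw and measure the roll from both views.

Run:
```python
from h import *
import cv2
np.set_printoptions(precision=2,suppress=True)
o=robot.observe();p=o["tcp_pos"]
robot.movel(p-150*gx+30*Z,rate=200)
print(robot.observe()["clock"])
qs=[quat(-Z,s*np.array([np.cos(b),np.sin(b),0])) for s in(1,-1) for b in(0,np.pi/2)]
for q in qs: print([robot.ik(x,q) for x in([565,260,117],[566,-136,45],[450,20,330])])
cv2.imwrite("pics/t5.png",robot.snapshot("top")[:,:,::-1])
cv2.imwrite("pics/s5.png",robot.snapshot("scene")[:,:,::-1])
```

```text
17.425
[array([-0.03,  0.49, -0.62,  1.59,  0.3 ,  1.16, -0.71]), array([ 0.49,  0.46, -0.4 ,  1.76,  0.21,  0.97,  0.  ]), array([ 0.68, -0.07, -0.77,  1.71, -0.05,  1.49, -0.08])]
[array([ 0.  ,  0.5 , -0.67,  1.58,  0.33,  1.17,  0.84]), array([ 0.7 ,  0.52, -0.67,  1.75,  0.37,  1.01,  1.46]), array([ 0.74, -0.07, -0.82,  1.71, -0.05,  1.49,  1.49])]
[array([ 0.25,  0.66, -1.05,  1.57,  0.59,  1.26,  2.25]), array([-0.69,  0.76,  1.16,  1.82, -0.78,  1.11, -2.39]), None]
[array([-1.31,  0.71,  1.16,  1.66, -0.69,  1.24, -1.57]), array([ 0.44,  0.45, -0.34,  1.76,  0.18,  0.96, -1.54]), array([ 1.45, -0.23, -1.36,  1.69, -0.22,  1.5 , -1.46])]
```

View pics/t5.png

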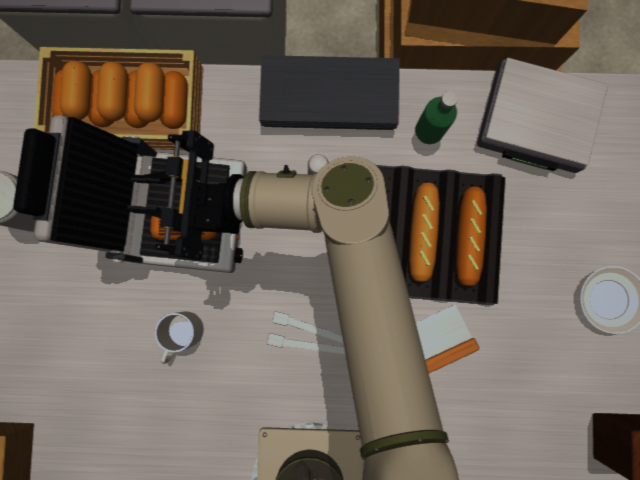

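View pics/s5.png

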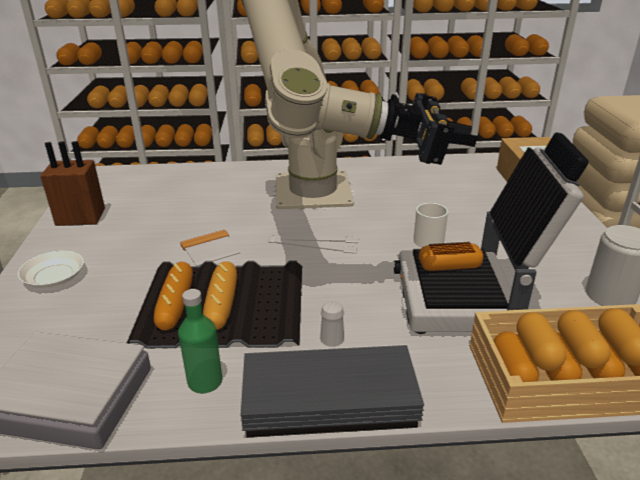

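The lid rests at about 110° or more and the roll is partly hidden by the gripper. I'll move back to a tool-down pose and look again.

Run:
```python
from h import *
import cv2
np.set_printoptions(precision=2,suppress=True)
p=robot.observe()["tcp_pos"]
robot.movel(p-130*gx,rate=250)
robot.reach([520,0,330],quat(-Z,np.array([1.,0,0])))
robot.move_gripper(87)
o=robot.observe();print(o["clock"],o["tcp_pos"],o["qpos"])
cv2.imwrite("pics/t6.png",robot.snapshot("top")[:,:,::-1])
b=robot.snapshot("scene")[:,:,::-1];cv2.imwrite("pics/s6.png",b)
a=cv2.imread("pics/t6.png")
cv2.imwrite("pics/c6t.png",cv2.resize(a[140:280,100:260],None,fx=4,fy=4,interpolation=cv2.INTER_CUBIC))
cv2.imwrite("pics/c6s.png",cv2.resize(b[225:335,380:540],None,fx=5,fy=5,interpolation=cv2.INTER_CUBIC))
```

```text
20.3083 [519.98   0.01 330.  ] [ 0.57  0.12 -0.72  1.56  0.08  1.5  -0.15]
```

View pics/t6.png

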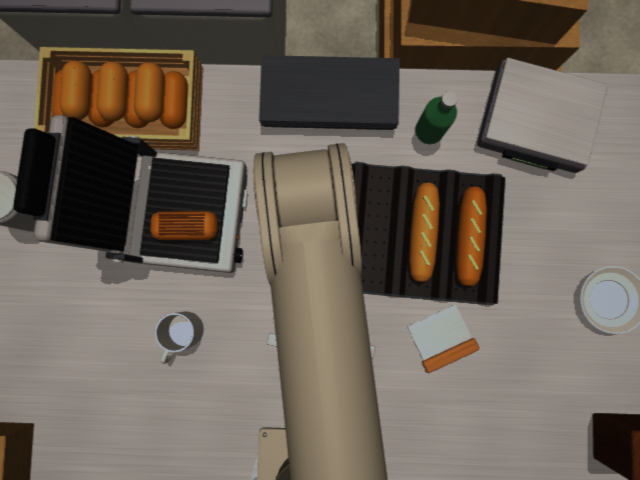

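View pics/c6t.png

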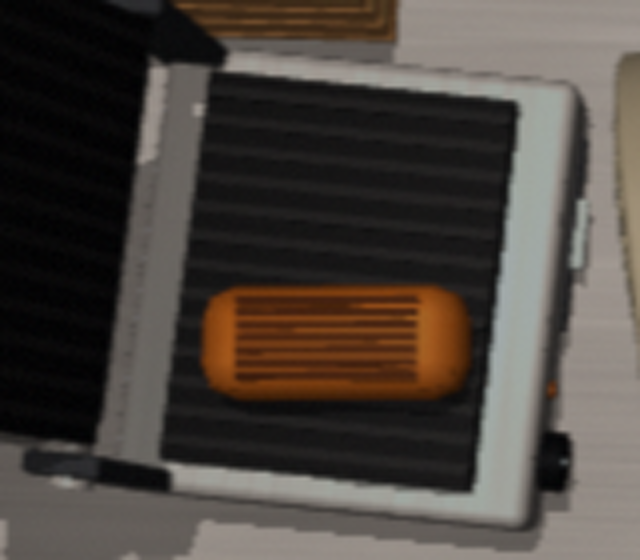

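View pics/c6s.png

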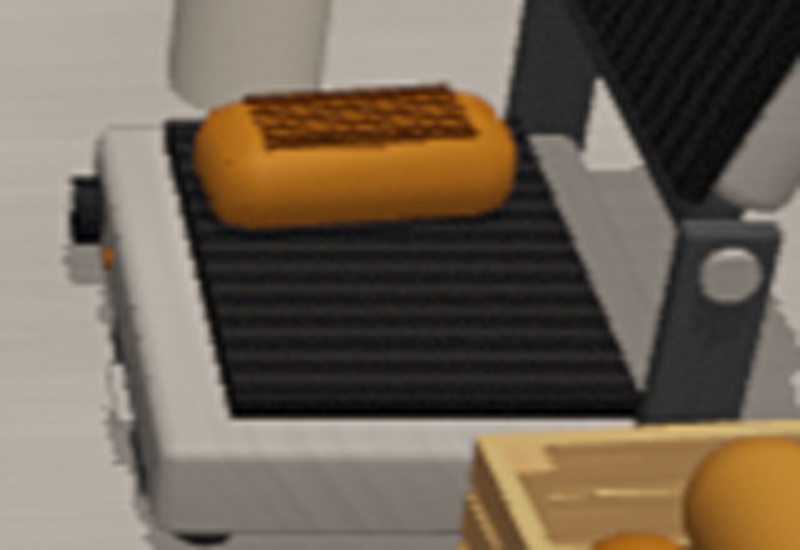

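Run:
```python
from h import *
import cv2
np.set_printoptions(precision=1,suppress=True)
for n,f,roi in(("top","t6",(140,280,140,230)),("scene","s6",(225,285,410,490))):
    a=cv2.imread(f"pics/{f}.png");h=cv2.cvtColor(a,cv2.COLOR_BGR2HSV)
    m=cv2.inRange(h,(3,120,50),(22,255,255));k=np.zeros_like(m);k[roi[0]:roi[1],roi[2]:roi[3]]=m[roi[0]:roi[1],roi[2]:roi[3]]
    k=cv2.morphologyEx(k,cv2.MORPH_CLOSE,np.ones((7,7)))
    c=max(cv2.findContours(k,0,2)[0],key=cv2.contourArea);r=cv2.minAreaRect(c);print(n,r,cv2.boundingRect(c))
    if n=="top":
        B=[pt(n,*q,98) for q in cv2.boxPoints(r)];print(*B,np.mean(B,0),[np.linalg.norm(B[i]-B[i-1]) for i in range(4)])
        for i in range(2):
            e=B[i+1]-B[i];print(np.linalg.norm(e),np.degrees(np.arctan2(e[1],e[0])))
L=[pt("top",100+(x+.5)/4-.5,140+(y+.5)/4-.5,121) for x,y in[(236,296),(418,298),(418,379),(236,381)]]
print("lines",np.mean(L,0),*L)
c=np.mean(L,0);print("scene px of that centre top",px("scene",c))
S=[pt("scene",380+(x+.5)/5-.5,225+(y+.5)/5-.5,121) for x,y in[(246,97),(448,86),(478,137),(268,150)]]
print("scene lines",np.mean(S,0),*S)
```

```text
top ((183.5, 225.0), (28.0, 67.0), 90.0) (150, 211, 68, 29)
[580.2 353.1  98. ] [584.2 210.4  98. ] [524.4 207.7  98. ] [520.5 349.7  98. ] [552.3 280.2  98. ] [np.float64(59.850220600548056), np.float64(142.7065227115771), np.float64(59.77144377215325), np.float64(142.06794932341194)]
142.7065227115771 -88.4164862328052
59.77144377215325 -177.40547820857276
scene ((450.5365905761719, 256.1407470703125), (26.24290657043457, 65.06529998779297), 86.72950744628906) (418, 242, 66, 29)
lines [551.  278.6 121. ] [571.9 327.1 121. ] [573.5 232.2 121. ] [531.2 230.2 121. ] [527.5 324.7 121. ]
scene px of that centre top [450.9 247.2]
scene lines [554.4 279.3 121. ] [533.8 232.6 121. ] [531.7 325.7 121. ] [574.6 326.6 121. ] [577.7 232.2 121. ]
```

Both views agree: the roll's centre is (552, 279.5), its long axis is at 91.6°, and it measures 142×60 mm against the given 140×60. Next is the grasp.

```bash
cat >> h.py <<'E'
def qd(deg):
    b=np.radians(deg);return quat(-Z,np.array([np.cos(b),np.sin(b),0]))
E
python3 - <<'E'
from h import *
import cv2
np.set_printoptions(precision=2,suppress=True)
q=qd(1.6);P0=np.array([552,279.5,112.])
robot.reach(P0+[0,0,120],q)
print(robot.movel(P0+[0,0,20],rate=150,max_force=8))
print(robot.movel(P0,rate=40,max_force=5))
o=robot.observe();print(o["clock"],o["tcp_pos"],o["force"],o["gripper_width"])
robot.move_gripper(50,14)
o=robot.observe();print(o["clock"],o["force"],o["gripper_width"])
cv2.imwrite("pics/s7.png",robot.snapshot("scene")[:,:,::-1])
E
```

```text
False
False
23.0167 [551.98 279.59 111.98] [-0.55  0.2  -1.13] 87.11693635644848
23.6083 [ 0.2  -1.05  0.93] 59.97465548718265
```

View pics/s7.png

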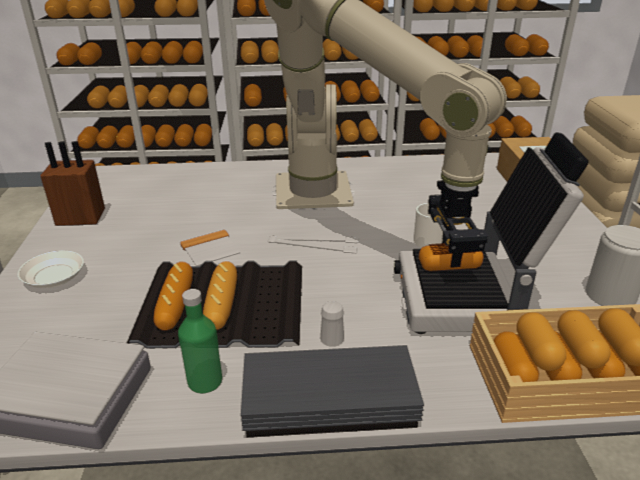

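The fingers closed on the roll at 60 mm, its true width. Now lift and carry.

Run:
```python
from h import *
import cv2
np.set_printoptions(precision=2,suppress=True)
robot.movel([552,279.5,230],rate=100)
o=robot.observe();print(o["clock"],o["force"],o["gripper_width"])
q=qd(86.5)
robot.movel([556,60,230],rate=180)
robot.reach([566.5,-136,170],q)
o=robot.observe();print(o["clock"],o["force"],o["gripper_width"],o["tcp_pos"])
a=robot.snapshot("scene")[:,:,::-1];cv2.imwrite("pics/s8.png",a)
cv2.imwrite("pics/t8.png",robot.snapshot("top")[:,:,::-1])
```

```text
24.9917 [-0.25 -0.11 -0.89] 59.64939142469577
27.875 [ 0.68  0.13 -1.24] 59.72754158630104 [ 566.71 -135.17  170.19]
```

View pics/s8.png

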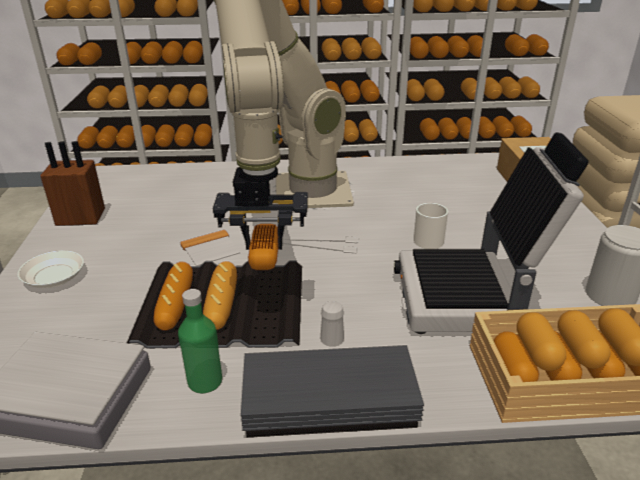

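View pics/t8.png

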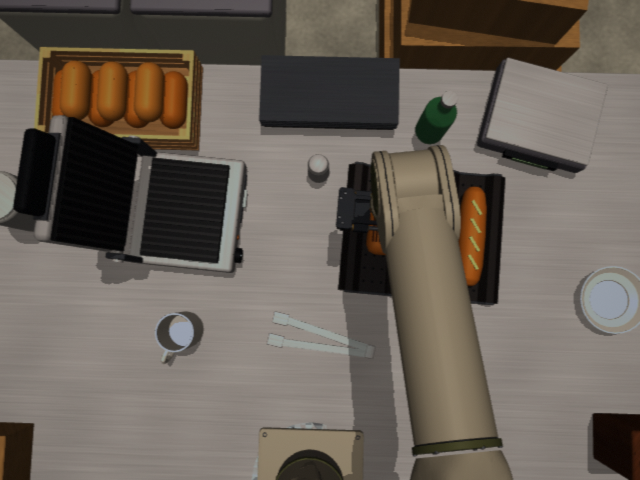

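Run:
```python
from h import *
import cv2
a=cv2.imread("pics/s8.png")
cv2.imwrite("pics/c8.png",cv2.resize(a[170:300,180:330],None,fx=5,fy=4.6,interpolation=cv2.INTER_CUBIC))
cz=105+0
c=np.array([566.7,-135.2,156.]);l=np.array([np.cos(np.radians(-3.5)),np.sin(np.radians(-3.5)),0])
for s in(-70,-50,0,50,70):
    for dz in(23,-23): print(s,dz,px("scene",c+s*l+dz*Z).round(1), ((px("scene",c+s*l+dz*Z)-[180,170])*[5,4.6]).round())
```

```text
-70 23 [265.8 219.9] [429. 230.]
-70 -23 [266.9 237.6] [435. 311.]
-50 23 [265.1 224.4] [426. 250.]
-50 -23 [266.3 242.2] [432. 332.]
0 23 [263.4 236.2] [417. 305.]
0 -23 [264.6 254.4] [423. 388.]
50 23 [261.5 248.9] [408. 363.]
50 -23 [262.9 267.5] [414. 449.]
70 23 [260.7 254.3] [404. 388.]
70 -23 [262.1 273. ] [411. 474.]
```

View pics/c8.png

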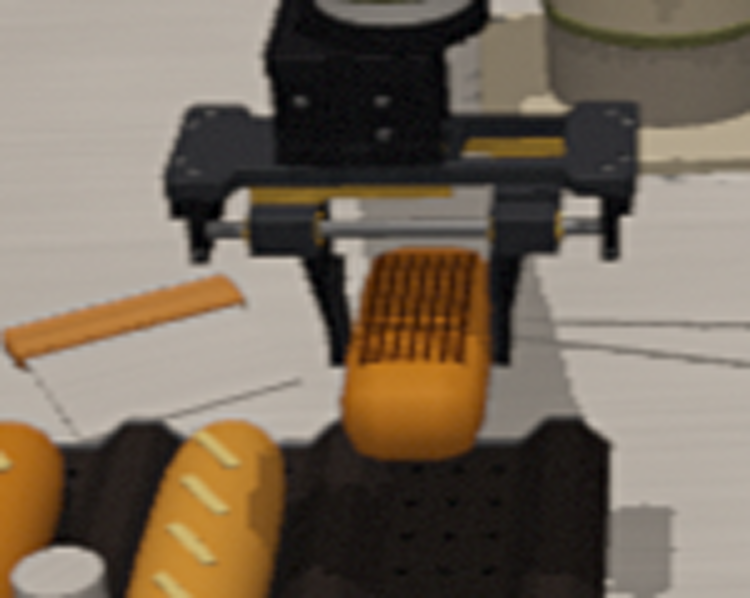

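The toast lines sit at the rows predicted for a level roll, so it hasn't tilted. I'll lower it into the channel.

Run:
```python
from h import *
import cv2
np.set_printoptions(precision=2,suppress=True)
print(robot.movel([566.5,-136,58],rate=90,max_force=10))
print(robot.movel([566.5,-136,38.5],rate=15,max_force=3))
o=robot.observe();print(o["clock"],o["force"],o["gripper_width"],o["tcp_pos"])
a=robot.snapshot("scene")[:,:,::-1];cv2.imwrite("pics/s9.png",a)
cv2.imwrite("pics/c9.png",cv2.resize(a[190:350,120:330],None,fx=3.7,fy=3.7,interpolation=cv2.INTER_CUBIC))
```

```text
False
True
30.35 [0.61 0.42 2.51] 59.88855022650378 [ 566.51 -135.65   41.79]
```

View pics/c9.png

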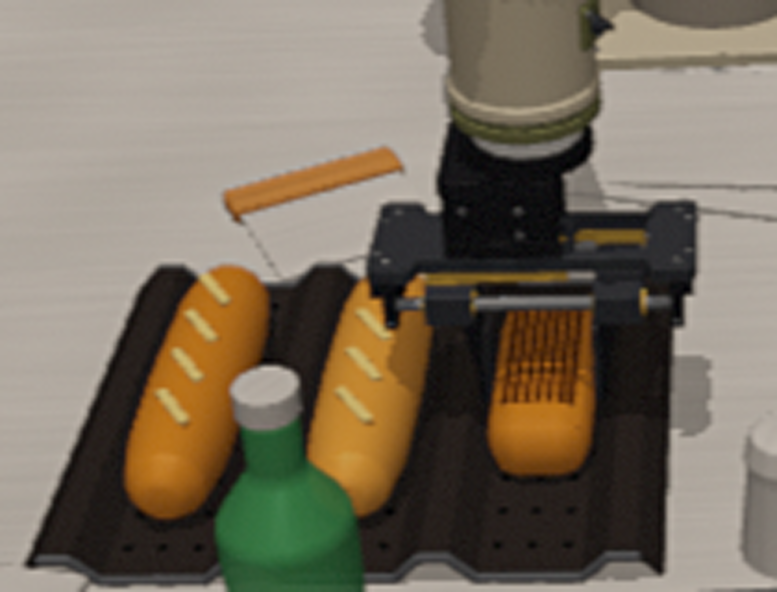

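Touch-down came at TCP z 41.8 against about 41 expected, with the roll between the hole rows of the channel. Release and retreat.

Run:
```python
from h import *
import cv2
np.set_printoptions(precision=1,suppress=True)
robot.move_gripper(72)
o=robot.observe();print(o["gripper_width"],o["force"])
robot.movel([566.5,-136,160],rate=90)
robot.reach([420,120,350],qd(60))
o=robot.observe();print(o["clock"],o["force"],o["tcp_pos"])
for n in("scene","top"): cv2.imwrite(f"pics/{n}10.png",robot.snapshot(n)[:,:,::-1])
a=cv2.imread("pics/top10.png")
h=cv2.cvtColor(a,cv2.COLOR_BGR2HSV);m=cv2.inRange(h,(3,120,50),(22,255,255));k=np.zeros_like(m);k[165:300,350:400]=m[165:300,350:400]
k=cv2.morphologyEx(k,cv2.MORPH_CLOSE,np.ones((7,7)))
c=max(cv2.findContours(k,0,2)[0],key=cv2.contourArea);r=cv2.minAreaRect(c);B=[pt("top",*q,27) for q in cv2.boxPoints(r)]
print(r,np.mean(B,0)); 
for i in range(2):
    e=B[i+1]-B[i];print(np.linalg.norm(e),np.degrees(np.arctan2(e[1],e[0])))
```

```text
72.1658287671247 [ 0.3 -1.   0.6]
33.7417 [-0.2 -0.7  1. ] [420.4 118.7 349.7]
((377.0667724609375, 227.1653289794922), (27.35261344909668, 62.600006103515625), 4.573921203613281) [ 568.3 -136.5   27. ]
141.6661514549432 -3.272472579901605
61.63570728066384 -93.06518408092798
```

View pics/scene10.png

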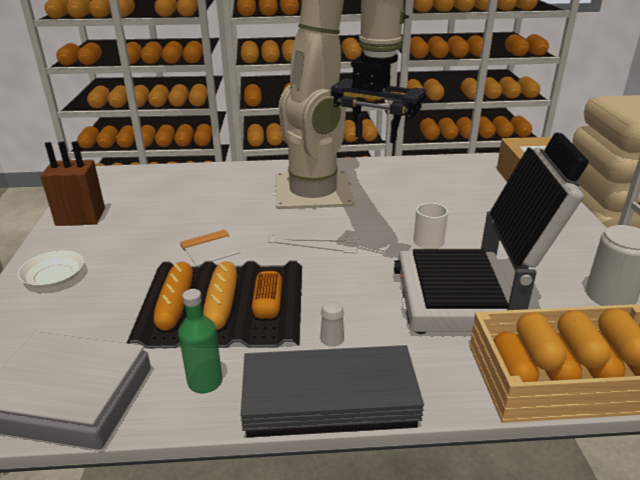

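View pics/top10.png

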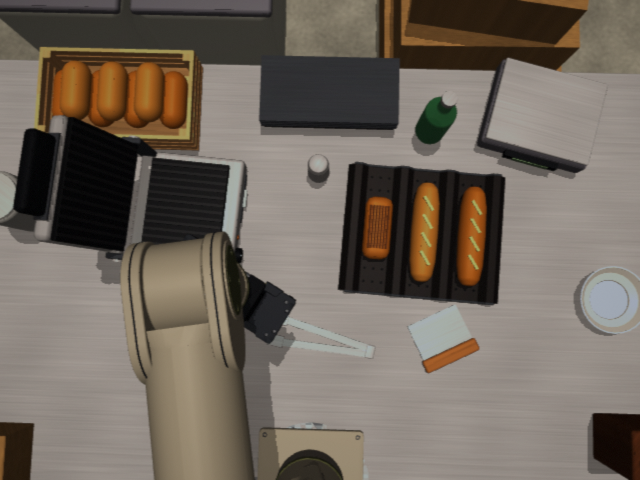

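The roll lies flat in the free channel (377,228 in the top view). The lid is still open, the loaves, mug, scraper and shaker are at their starting pixels, and the arm is clear.

Run:
```python
from station import robot
robot.sleep(.3); print(robot.finish_job(), robot.observe()["clock"])
```

```text
the job is handed in; nothing more can be done
the job is handed in; nothing more can be done
```

The lid is open and leaning back by itself, the roll is in the empty channel, and the job is handed in at about 34 s of the 64 s allowed. The interface gives no verdict, so the results below come from my own checks.

- **Lid:** I pushed it up from under the handle along the hinge arc. Tool force was about 5 N or less at the points I read. Past upright it moved ahead of the fingers and settled back on its stop. I did not measure the lid's angle or speed directly, but every later picture shows it still leaning back.
- **Roll:** I gripped it at 14 N and the fingers closed at 60 mm, its true width. It stayed level while carried and touched down at tool height 41.8 mm against about 41 mm expected.
- **Placement:** The last top view puts the roll's centre at (568, -136.5) mm and its long axis at -3.3°. The channel's middle measured (566.7, -136.6) mm at -3.5°, so the roll is about 2 mm and 0.2° off.
- **Other objects:** By eye in the last pictures, the loaves, mug, scraper and salt shaker had not moved, and the arm was clear of everything.
- **Mismatch:** The tray's outline measured about 354 mm wide against the 331 mm given, probably because I included its sloped outer edges. I used the hole rows in the channel floor to find the channel instead. They agreed with the tray's middle to about 3 mm.

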